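Change over the clay extruder's dies

TASK

Change over the clay extruder's die holders: take the used brass die out of the round holder and lay it flat in the free end of the wash tub, beside the hexagonal die, and fit the clean round die in the round holder and the clean square die in the square holder, each fully home and flat on its ledge. All dies stay bridge up; set each one down rather than dropping it. Leave everything else standing where it is.

Things in the scene. Friction and masses are not known exactly. Their poses are not given: they have to be found in the camera images.
- used_die: Used brass die, in the round holder at the start: round plate 100 in diameter, 8 thick, annular opening; 0.24 to 0.44 kg. U-shaped bridge on top: bar 68 (along x) x 10 wide (y) x 12 high, from 36 to 48 above the underside; legs 8 x 10 at x +-30, rod 8 thick below its middle, two 3 high bolt heads on it at x +-30. Origin: centre of the underside. Sizes in mm.
- round_die: Clean round die, pale aluminium, on the table: plate 100 in diameter, 8 thick, annular opening; 0.2 to 0.37 kg. U-shaped bridge on top: bar 68 (along x) x 10 wide (y) x 12 high, from 36 to 48 above the underside; legs 8 x 10 at x +-30, rod 8 thick below its middle, two 3 high bolt heads on it at x +-30. Origin: centre of the underside. Sizes in mm.
- square_die: Clean square die, pale aluminium, on the table: plate 90 x 90 (sides along x, y), 8 thick, square opening; fits at any quarter turn; 0.2 to 0.38 kg. U-shaped bridge on top: bar 68 (along x) x 10 wide (y) x 12 high, from 36 to 48 above the underside; legs 8 x 10 at x +-30, rod 8 thick below its middle, two 3 high bolt heads on it at x +-30. Origin: centre of the underside. Sizes in mm.
- round_holder: Steel die holder, cavity round, 104 in diameter, 2 clear all round. Ledge 10 above the table, rim 24; walls upright to 15, then a lead-in widens it by 3 a side. Outer diameter 132; ears 12 high reach 80 along +-y. A seated die: underside 10, plate top 18, bridge top 58 above the table. Does not move. Origin: centre of the underside, on the table. Sizes in mm.
- square_holder: Steel die holder, cavity square, 94 x 94, sides along x, y, 2 clear all round. Ledge 10 above the table, rim 24; walls upright to 15, then a lead-in widens it by 3 a side. 124 x 124 outside; ears 12 high reach 80 along +-y. A seated die: underside 10, plate top 18, bridge top 58 above the table. Does not move. Origin: centre of the underside, on the table. Sizes in mm.
- tub: Grey plastic wash tub, open on top, 160 (x) x 260 (y), 60 high; walls and floor 4 thick (floor's top 4 above the table), rim lip 4 wide outside. The hexagonal die lies in its -y end; the +y end is free: a die centred there at x 0, y +58 has at least 15 to spare all round. Does not move. Origin: centre of the underside, on the table. Sizes in mm.
- hex_die: Dark steel hexagonal die, 90 across flats, plate 8 thick, bridge 48 high like the others', lying in the tub with its centre about 69 from the tub's centre. To be left alone. Origin: centre of the underside. Sizes in mm.
- jar: White and blue glaze jar with a lid, 74 in diameter, 81 high; bystander standing among the dies. Origin: centre of its foot. Sizes in mm.
- bisque_cup: Terracotta cup, 76 in diameter, 80 high; bystander standing among the dies. Origin: centre of its foot. Sizes in mm.
- tool_crock: Blue stoneware crock 90 in diameter and 125 high with four wooden-handled tools standing in it, 225 high in all, the tools keeping within 50 of its axis; bystander standing beyond the holder on the left. Origin: centre of its foot. Sizes in mm.
- glaze_bottle: White bottle with green label and yellow cap, 68 in diameter, 190 high; bystander standing beyond the holder in the middle. Origin: centre of its foot. Sizes in mm.
- paddle: Wooden potter's paddle, 255 long, 68 wide, 14 thick, lying near the robot; bystander. Origin: on its middle line about 130 from the handle's end; x runs from handle to blade. Sizes in mm.
- brush: Glaze brush, 190 long, lying at the left of the table; bystander. Fixed equipment (the extruder along the far edge, others at the sides, up to 235 high) stands beyond all these things. Origin: under its middle; x runs from handle to bristles. Sizes in mm.
Mind the look-alikes: they are no part of the job. Leave any red look-alike of the square_die alone.

How it is judged:
By the outcome, as a careful person would: the job done as asked, in the order asked, and still so for the second after the job is handed in, with the robot touching nothing.
It also fails if it takes over 72 s, if anything falls off the work surface, if the arm or the gripper's body presses on something with over 40 N, if the wrist force passes 120 N, or if a joint passes its speed limit or range.

ROBOT

A 6-joint arm with a two-finger parallel gripper is mounted at the origin on the work surface. World frame = base frame: x ahead of the robot, y to its left, z up, the work surface at z = 0. Lengths are in m, angles in rad, forces in N, time in s.
With the tool pointing down it reaches from about 0.375 to 0.975 m from the base axis. Payload 3.8 kg.
Tool frame: the origin (TCP) lies between the finger pads; the fingertips stand 17 mm ahead of it and the grasp point (between the pads) lies 2 mm behind it; z points along the fingers, y is the line along which they close (so a half turn about z gives the same grasp; the last joint's range is limited). The gripper opens to 85 mm and grips with 20 to 120 N. Pads are 22 mm wide; open, the fingers measure 114 mm over their backs; the gripper's body (76 mm by 85 mm) begins 54 mm behind the grasp point. The pads swing forward as they close: fully open they stand 13 mm farther back than shut.
Start: joints at [-1.26, 0.264, 1.604, -0, 1.274, -0.037], TCP at [0.23, -0.635, 0.248] pointing down, gripper open.
Joint ranges: [-2.63, 2.63], [-0.94, 2.18], [0.31, 2.57], [-1.31, 4.45], [0, 2.66], [-2.55, 2.55]. Speed limits (rad/s): [2.57, 2.57, 3.14, 3.14, 3.14, 3.14].

INTERFACE

Orientations are given as a rotation vector (axis times angle).
In Python, from workcell import bot gives the robot as it stands.
- The arm moves only by the tool play_rows, never from a script. Its argument "steps" is one flat list of numbers, 4 for each row, row after row: the shift along the tool's x, y, z in m, then the turn about the tool's z in rad. A call has 1 to 10 rows; each row is the pose to reach, as a shift and turn from the pose commanded when the call began, along the tool's axes at that moment; what a row does not reach only later rows make up. A row lasts 1/8 s, in which the tool goes at most 62.5 mm and 10.7 degrees, less where a joint would pass 70% of its speed; a pose out of reach is approached as far as the arm can. A call with a gripper value outside its range is refused whole. "jaw" is the closure in counts, from 0 (fully open) to 255 (shut), set as the call begins (left out, the last holds). The fingers move at their own pace and stop on an object; "grip_force" is the grip in N (left out, the last holds). Time passes only in rows, so rows that repeat a pose let the fingers close. It gives the time, the measured TCP pose, the force, the opening and the grip force at its end, in the units of the state.
- bot.read_state(): the state, without advancing time (a new reading comes with each control period).
- bot.read_camera(name): name is "scene" or "top" or "wrist"; returns a dict with "pixels" (384x512x3 uint8, blue, green, red), "mtx" (3x3 intrinsics, pixels), "dist" ([k1, k2, p1, p2, k3] as OpenCV has them; the pictures are not rectified), "R" (3x3) and "t" (3): a world point X has camera coordinates R X + t. Camera axes: x right, y down, z forward; pixel columns grow to the right and rows downward; lengths in m; the calibration is good to about 2 mm. A picture is of the moment at which its call begins. There is no depth.
- bot.finish_job(): hands the job in; it is judged then, once.
The state is a dict: "time": time; "q": joint angles; "joint_vel": joint speeds; "joint_torque": joint torques, N m; "tool_pos": TCP position; "tcp_rot": TCP orientation; "wrist_force": force on the tool from outside, world axes, zero at the start; "torque": the same for the moment, N m; "width": opening from 0.0 (shut) to 1.0 (fully open); "grip_force": force on a finger pad.
Only numpy, scipy, OpenCV 4.12 (cv2) and the standard library are available. Lean on these libraries where they do the work, as an engineer would, in place of code of your own. Each camera call takes 0.05 s, during which the arm holds its last target. There are 200 camera calls.

## Working session

There is one attempt and no reset: what is moved stays moved. The work goes in short steps, Python scripts to look and compute and a tool call to move; the robot and the scene stay as the last step left them, time stands still between calls to the robot, and variables do not carry over. Pictures are saved under pics/ and viewed, at most 10 in all, crops included, and the job is handed in when it is done.

Besides the shell and the picture viewer there is one more tool, called after "Emit:" as name(argument=value, ...) on one line, values as JSON. play_rows: Moves the arm, as the interface text tells. Its arguments: {"type":"object","properties":{"steps":{"type":"array"},"jaw":{"type":"number"},"grip_force":{"type":"number"}},"required":["steps"]}

```bash
mkdir -p pics; ls; python3 - <<'E'
from workcell import bot
import cv2,pickle
s=bot.read_state();print({k:s[k] for k in('time','tool_pos','tcp_rot','width')})
d={}
for n in('scene','top'):
    c=bot.read_camera(n);d[n]=c;cv2.imwrite(f'pics/{n}0.png',cv2.resize(c['pixels'],(800,600),interpolation=cv2.INTER_CUBIC))
    print(n,c['mtx'],c['dist'],c['R'],c['t'])
pickle.dump(d,open('c0.pkl','wb'))
E
```

```text
pics
{'time': 0.0, 'tool_pos': array([ 0.22983735, -0.63391596,  0.24696084]), 'tcp_rot': array([-3.09206328e+00, -5.43165516e-01,  4.95020663e-04]), 'width': 1.0023301065884083}
scene [[380.15792152   0.         251.48520822]
 [  0.         380.15792152 189.58658636]
 [  0.           0.           1.        ]] [-0.1125114  0.         0.         0.         0.       ] [[-0.86841656  0.49574334 -0.00955098]
 [ 0.3533753   0.60528196 -0.71327389]
 [-0.34781974 -0.62279394 -0.70082033]] [ 0.40772947 -0.15047848  1.4572845 ]
top [[349.83038254   0.         253.76711483]
 [  0.         349.83038254 188.85357353]
 [  0.           0.           1.        ]] [-0.07192707  0.          0.          0.          0.        ] [[-0.02391528 -0.99966736  0.00965519]
 [-0.9920071   0.0225329  -0.12415384]
 [ 0.12389499 -0.01254719 -0.99221601]] [0.04208842 0.50265555 1.09295987]
```

View pics/top0.png

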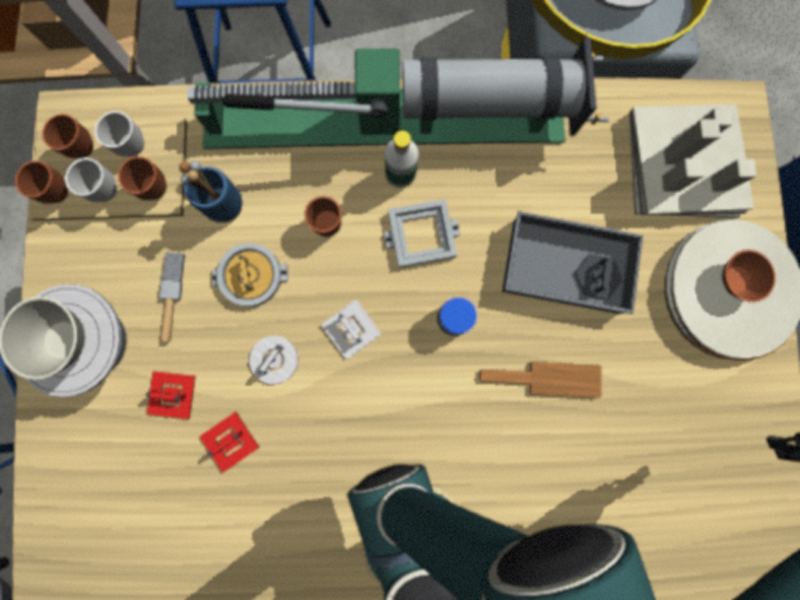

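View pics/scene0.png

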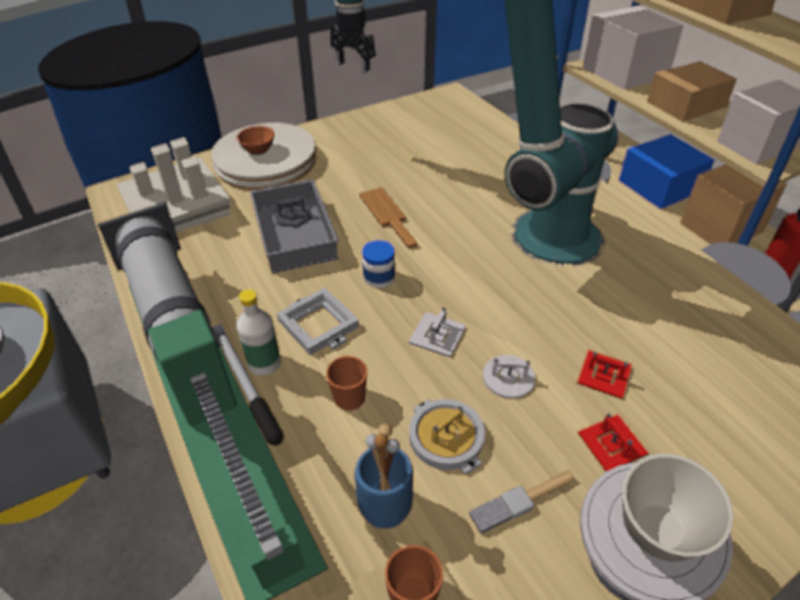

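The top view shows the used die in the round holder at about (250,275), the round die at (273,360) and the square die at (350,328). The square holder is at (422,235), the tub centre at (572,262), the jar at (457,316) and the cup at (323,215). The scene view agrees with this.

```bash
cat > h.py <<'E'
import numpy as np, cv2, pickle
from scipy.spatial.transform import Rotation as Ro
def px2w(c,uv,z):
    """pixels (N,2) -> world points on plane z"""
    n=cv2.undistortPoints(np.float64(uv).reshape(-1,1,2),c['mtx'],c['dist'])[:,0]
    R,t=np.array(c['R']),np.array(c['t']).ravel()
    d=np.c_[n,np.ones(len(n))]@R; o=-R.T@t
    return o+d*((z-o[2])/d[:,2])[:,None]
def w2px(c,P):
    return cv2.projectPoints(np.float64(P).reshape(-1,1,3),cv2.Rodrigues(np.array(c['R']))[0],np.array(c['t']),c['mtx'],c['dist'])[0][:,0]
def yaw(rv):
    x=Ro.from_rotvec(rv).as_matrix()[:,0]; return np.arctan2(x[1],x[0])
def move(s,xyz,yw=None):
    """tool-frame shift and tool-z turn from state s to world xyz with tool x at yaw yw"""
    R=Ro.from_rotvec(s['tcp_rot']).as_matrix()
    d=R.T@(np.array(xyz)-s['tool_pos'])
    a=0 if yw is None else -(yw-yaw(s['tcp_rot']))
    return np.round(d,4),round((a+np.pi/2)%np.pi-np.pi/2,4)
E
python3 - <<'E'
from h import *
d=pickle.load(open('c0.pkl','rb'));c=d['top'];k=.64
for n,uv,z in [('used',(250,273),.058),('rholder',(250,275),.024),('round plate',(273,360),.008),('bridgeL',(263,368),.048),('bridgeR',(283,352),.048),('sq plate',(350,328),.008),('sqbrL',(343,320),.048),('sqbrR',(357,340),.048),('sqh',(422,235),.024),('tub',(574,262),.06),('jar',(457,316),.081),('cup',(323,215),.08),('crock',(212,190),.125),('bottle',(402,140),.19)]:
    print(n,px2w(c,[np.array(uv)*k],z)[0].round(3))
from workcell import bot
s=bot.read_state();print(yaw(s['tcp_rot']))
w=bot.read_camera('wrist');R=np.array(w['R']);print('wrist cam centre',(-R.T@np.array(w['t']).ravel()).round(3),w['mtx'][0],w['dist'])
T=Ro.from_rotvec(s['tcp_rot']).as_matrix();print('cam in tool',T.T@(-R.T@np.array(w['t']).ravel()-s['tool_pos']),(R@T).round(3))
# rectified ground map at z=0.024: 1.25 px/mm around x .35-.75,y -.1-.45
E
```

```text
used [0.552 0.326 0.058]
rholder [0.554 0.335 0.024]
round plate [0.377 0.289 0.008]
bridgeL [0.361 0.301 0.048]
bridgeR [0.392 0.261 0.048]
sq plate [0.439 0.129 0.008]
sqbrL [0.453 0.14  0.048]
sqbrR [0.412 0.112 0.048]
sqh [ 0.63  -0.026  0.024]
tub [ 0.56  -0.333  0.06 ]
jar [ 0.453 -0.087  0.081]
cup [0.663 0.175 0.08 ]
crock [0.706 0.385 0.125]
bottle [0.771 0.015 0.19 ]
0.3477809214568755
wrist cam centre [ 0.293 -0.613  0.373] [271.8534886    0.         254.92470396] [-0.01861928  0.          0.          0.          0.        ]
cam in tool [ 0.06647867  0.00119636 -0.12585796] [[-0.     1.    -0.001]
 [-0.964 -0.    -0.266]
 [-0.266  0.     0.964]]
```

Emit:
play_rows(steps=[0.045,-0.025,0,0.05,0.09,-0.05,0,0.1,0.145,-0.08,0,0.15,0.2,-0.11,0,0.2,0.255,-0.142,0,0.25,0.31,-0.174,0,0.3,0.35,-0.196,0,0.34,0.36,-0.203,0,0.348], jaw=0, grip_force=50)

```text
time: 1.15
tool_pos: [0.5008, -0.3185, 0.248]
tcp_rot: [-3.141, -0.005, 0.0]
wrist_force: [-0.5, -0.9, -0.1]
width: 1.002
grip_force: 0.0
```

```bash
python3 - <<'E'
from h import *
from workcell import bot
s=bot.read_state();print(s['time'],s['tool_pos'],yaw(s['tcp_rot']))
w=bot.read_camera('wrist');pickle.dump((s,w),open('tub.pkl','wb'));cv2.imwrite('pics/tub.png',w['pixels'])
print(move(s,(.50,-.04,.25),0))
E
```

```text
1.15 [ 0.50077725 -0.3185141   0.24795507] 0.0031188182951539215
(array([ 1.000e-04, -2.785e-01, -1.800e-03]), np.float64(0.0031))
```

View pics/tub.png

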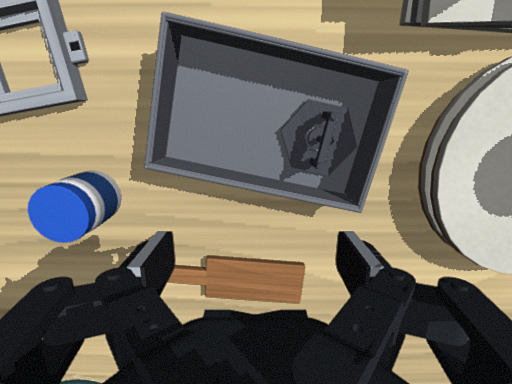

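The wrist view shows the tub, with its rim corners at (163,12), (407,70), (362,212) and (146,168). The hex die is at (317,140), in the right (−y) end, so the left end is free.

Emit:
play_rows(steps=[0,-0.04,0,0,0,-0.09,0,0,0,-0.15,0,0,0,-0.21,0,0,0,-0.27,0,0,0,-0.33,0,0,0,-0.39,0,0,0,-0.43,0,0,0,-0.45,0,0,0,-0.45,0,0])

```text
time: 2.45
tool_pos: [0.4994, 0.1289, 0.2481]
tcp_rot: [3.141, 0.002, -0.0]
wrist_force: [-0.1, -1.4, -0.1]
width: 1.004
grip_force: 0.0
```

```bash
python3 - <<'E'
from h import *
from workcell import bot
s=bot.read_state();print(s['time'],s['tool_pos'],yaw(s['tcp_rot']))
w=bot.read_camera('wrist');pickle.dump((s,w),open('mid.pkl','wb'));cv2.imwrite('pics/mid.png',cv2.resize(w['pixels'],(800,600),interpolation=cv2.INTER_CUBIC))
t=pickle.load(open('tub.pkl','rb'))[1]
P=px2w(t,[(163,12),(407,70),(362,212),(146,168)],.06)[:,:2];print(P,P.mean(0),np.linalg.norm(P-np.roll(P,1,0),axis=1))
print(px2w(t,[(317,140)],.02))
E
```

```text
2.45 [0.49940109 0.12887083 0.24811055] 0.001293528029823336
[[ 0.66853554 -0.22531899]
 [ 0.61429171 -0.48351442]
 [ 0.4517507  -0.45185364]
 [ 0.50594171 -0.19179747]] [ 0.56012991 -0.33812113] [0.16601339 0.2638319  0.16559585 0.26564239]
[[ 0.53536827 -0.39983302  0.02      ]]
```

View pics/mid.png

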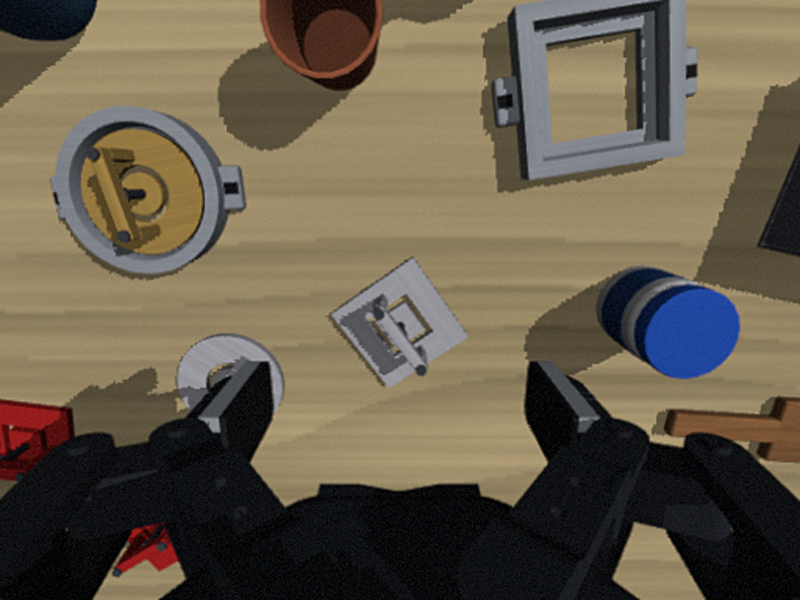

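The view shows the used die's bolts at (93,155) and (123,237), and the round holder ring centred near (142,191). The square die's bolts are at (378,312) and (421,369). The square holder's outer corners are at (511,6), (527,179) and (686,152).

```bash
python3 - <<'E'
from h import *
s,w=pickle.load(open('mid.pkl','rb'))
def f(uv,z): return px2w(w,np.array(uv)*.64,z)[:,:2]
def ang(P): d=P[1]-P[0]; return np.arctan2(d[1],d[0]),np.linalg.norm(d)
for n,uv,z in [('used',[(93,155),(123,237)],.061),('sq',[(378,312),(421,369)],.051)]:
    P=f(uv,z);print(n,P.mean(0),ang(P))
P=f([(411,257),(468,335),(386,388),(328,317)],.008);print('sqplate',P.mean(0),[ang(np.array([P[i],P[i-3]])) for i in range(4)])
P=f([(511,6),(527,179),(686,152)],.024);print('sqh',(P[0]+P[2])/2,[ang(P[:2]),ang(P[1:])])
print('rh ring',f([(142,191)],.024))
for a in (.9,):print()
E
```

```text
used [0.55332224 0.33741906] (np.float64(-2.9400877182488516), np.float64(0.05935400849111328))
sq [0.43813794 0.12576055] (np.float64(-2.525811715937987), np.float64(0.06072869919490532))
sqplate [0.43602655 0.12713223] [(np.float64(-2.509919871984808), np.float64(0.08980106600795401)), (np.float64(2.1892338790303327), np.float64(0.09287353172450838)), (np.float64(0.6325434768658759), np.float64(0.08820534514263025)), (np.float64(-0.9351793110211077), np.float64(0.09294292037585483))]
sqh [ 0.63713667 -0.02730524] [(np.float64(-2.970994646935548), np.float64(0.12345183335450108)), (np.float64(-1.4007472690424965), np.float64(0.12657270931995504))]
rh ring [[0.55634095 0.33381914]]
```

Emit:
play_rows(steps=[0.015,-0.04,-0.0,-0.06,0.03,-0.09,-0.0,-0.12,0.045,-0.14,0.02,-0.18,0.053,-0.19,0.05,-0.2,0.054,-0.206,0.08,-0.2,0.054,-0.208,0.1,-0.2,0.054,-0.208,0.105,-0.2])

```text
time: 3.38
tool_pos: [0.5529, 0.3346, 0.1413]
tcp_rot: [3.124, 0.311, -0.005]
wrist_force: [-0.4, 0.3, 0.7]
width: 1.0
grip_force: 0.0
```

```bash
python3 - <<'E'
from h import *
from workcell import bot
s=bot.read_state();print(s['time'],s['tool_pos'],yaw(s['tcp_rot']))
w=bot.read_camera('wrist');pickle.dump((s,w),open('used.pkl','wb'));cv2.imwrite('pics/used.png',cv2.resize(w['pixels'],(800,600),interpolation=cv2.INTER_CUBIC))
print(w2px(w,[[.5533,.3374,.061]])/.64)
E
```

```text
3.375 [0.55287032 0.33462333 0.14129394] 0.19841223972174182
[[390.00866113 310.93209757]]
```

View pics/used.png

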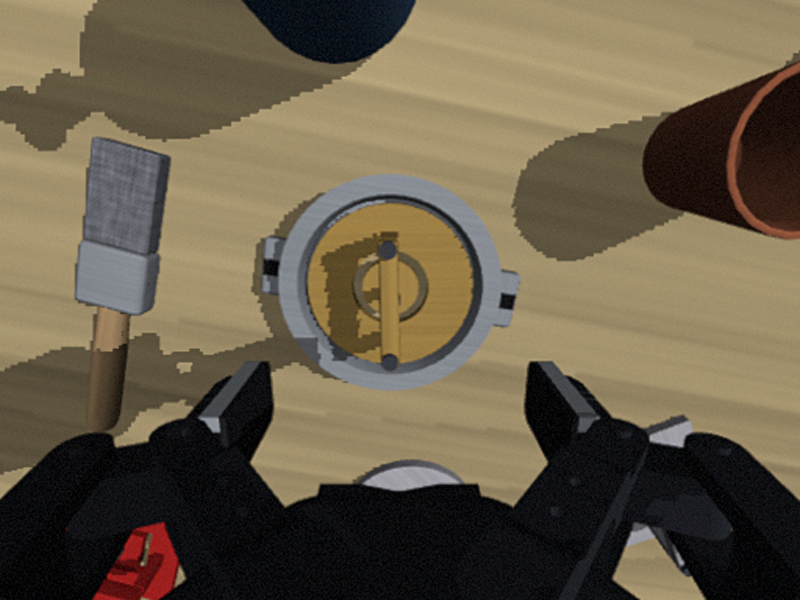

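The used die's bolts are at (387,249) and (390,362), and the holder ring is centred near (390,282). The die sits centred with its bar along tool x.

```bash
python3 - <<'E'
from h import *
s,w=pickle.load(open('used.pkl','rb'))
f=lambda uv,z:px2w(w,np.array(uv)*.64,z)[:,:2]
P=f([(387,249),(390,362)],.061);d=P[0]-P[1];print('used',P.mean(0),np.arctan2(d[1],d[0]),np.linalg.norm(d))
Q=f([(278,282),(502,282),(390,174),(390,390)],.024);print(Q,Q[:2].mean(0),Q[2:].mean(0))
print(move(s,(*P.mean(0),.05),np.arctan2(d[1],d[0])))
# ring outer circle: edge points by grey-steel mask, fitted on rim plane
hsv=cv2.cvtColor(w['pixels'],cv2.COLOR_BGR2HSV)
m=((hsv[...,1]<50)&(hsv[...,2]>90)&(hsv[...,2]<200)).astype(np.uint8)
box=np.zeros_like(m);box[105:255,170:330]=1;m*=box
m=cv2.morphologyEx(m,cv2.MORPH_OPEN,np.ones((3,3)))
cs,_=cv2.findContours(m,cv2.RETR_EXTERNAL,cv2.CHAIN_APPROX_NONE);k=max(cs,key=cv2.contourArea)[:,0]
W=px2w(w,k,.024)[:,:2]
from scipy.optimize import least_squares
r=least_squares(lambda p:np.hypot(W[:,0]-p[0],W[:,1]-p[1])-p[2],[.555,.335,.066],loss='cauchy',f_scale=.001);print('ring',r.x,len(W))
E
```

```text
used [0.5548811  0.33846187] 0.21751727199048065 0.060016900475264166
[[0.5460999  0.40388074]
 [0.57205296 0.27440114]
 [0.61918127 0.35092214]
 [0.48985925 0.32563169]] [0.55907643 0.33914094] [0.55452026 0.33827692]
(array([ 0.003 , -0.0035,  0.0913]), np.float64(-0.0191))
ring [0.55484848 0.33882575 0.06583915] 446
```

Emit:
play_rows(steps=[0.003,-0.0035,0.03,-0.019,0.003,-0.0035,0.065,-0.019,0.003,-0.0035,0.085,-0.019,0.003,-0.0035,0.091,-0.019,0.003,-0.0035,0.091,-0.019])

```text
time: 4.05
tool_pos: [0.5563, 0.3409, 0.0531]
tcp_rot: [-3.123, -0.342, -0.002]
wrist_force: [0.4, 0.1, 0.2]
width: 0.997
grip_force: 0.0
```

Emit:
play_rows(steps=[0,0,0,0,0,0,0,0,0,0,0,0,0,0,0,0,0,0,0,0,0,0,0,0], jaw=255, grip_force=60)

```text
time: 4.8
tool_pos: [0.5559, 0.3412, 0.0527]
tcp_rot: [-3.123, -0.343, -0.001]
wrist_force: [-0.2, -0.4, 2.8]
width: 0.101
grip_force: 59.7
```

Emit:
play_rows(steps=[0,0,-0.015,0,0,0,-0.045,0,0,0,-0.09,0,0,0,-0.13,0,-0.008,0.04,-0.145,0.05,-0.017,0.09,-0.145,0.12,-0.027,0.14,-0.145,0.18,-0.038,0.195,-0.145,0.24,-0.048,0.25,-0.145,0.3,-0.06,0.305,-0.145,0.36])

```text
time: 6.05
tool_pos: [0.5627, 0.0285, 0.1975]
tcp_rot: [3.134, -0.224, -0.0]
wrist_force: [1.9, -0.2, -3.1]
width: 0.099
grip_force: 59.0
```

```bash
python3 - <<'E'
from h import *
from workcell import bot
s=bot.read_state();print(s['time'],s['tool_pos'],yaw(s['tcp_rot']),s['width'],s['grip_force'],s['wrist_force'])
print(move(s,(.572,-.281,.197),-.206))
E
```

```text
6.05 [0.56269824 0.02847691 0.19746146] -0.14296751730727064 0.09886594624942588 59.00112748146057 [ 1.88412262 -0.18438573 -3.09963459]
(array([0.0533, 0.305 , 0.0005]), np.float64(0.063))
```

Emit:
play_rows(steps=[0.01,0.055,0,0.02,0.02,0.11,0,0.04,0.03,0.17,0,0.06,0.04,0.225,0,0.063,0.048,0.275,0.01,0.063,0.053,0.3,0.03,0.063,0.053,0.306,0.07,0.063,0.053,0.306,0.11,0.063,0.053,0.306,0.13,0.063,0.053,0.306,0.135,0.063])

```text
time: 7.3
tool_pos: [0.5716, -0.2795, 0.0608]
tcp_rot: [-3.124, 0.32, 0.005]
wrist_force: [-0.4, -0.5, -2.7]
width: 0.1
grip_force: 59.0
```

```bash
python3 - <<'E'
from h import *
from workcell import bot
s=bot.read_state();print(s['time'],s['tool_pos'],yaw(s['tcp_rot']),s['width'],s['grip_force'],s['wrist_force'])
print(move(s,(.572,-.281,.0467),-.206))
w=bot.read_camera('wrist');cv2.imwrite('pics/intub.png',w['pixels'])
E
```

```text
7.3 [ 0.57161706 -0.27947868  0.06079157] -0.20402840211961987 0.09995458041927945 59.04169321060181 [-0.41391006 -0.47761627 -2.67378836]
(array([0.0007, 0.0014, 0.0141]), np.float64(0.002))
```

View pics/intub.png

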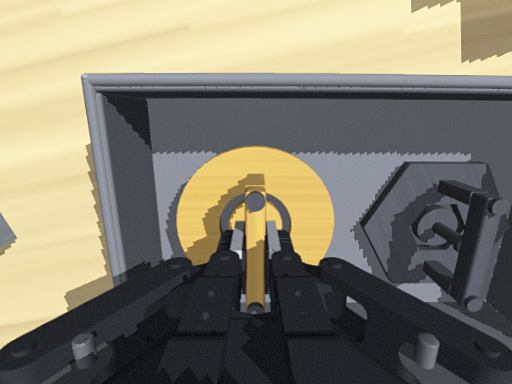

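The used die hangs in the tub's free end at about (255,220), clear of the walls and the hex die.

Emit:
play_rows(steps=[0,0,0.006,0,0,0,0.01,0,0,0,0.012,0,0,0,0.0135,0,0,0,0.0135,0])

```text
time: 7.98
tool_pos: [0.5727, -0.2802, 0.0488]
tcp_rot: [3.125, -0.32, 0.0]
wrist_force: [-0.5, -0.6, -3.4]
width: 0.104
grip_force: 59.1
```

Emit:
play_rows(steps=[0,0,0.001,0,0,0,0.002,0,0,0,0.003,0,0,0,0.003,0])

```text
time: 8.48
tool_pos: [0.5728, -0.2802, 0.0467]
tcp_rot: [3.125, -0.32, 0.0]
wrist_force: [-3.4, 1.7, 4.3]
width: 0.107
grip_force: 60.1
```

Emit:
play_rows(steps=[0,0,0,0,0,0,0,0,0,0,0,0,0,0,0,0,0,0,-0.03,0,0,0,-0.08,0,0,0,-0.13,0,0,0,-0.18,0], jaw=150)

```text
time: 9.48
tool_pos: [0.5726, -0.2801, 0.2273]
tcp_rot: [3.125, -0.32, 0.0]
wrist_force: [0.3, 0.5, 0.1]
width: 0.412
grip_force: 0.0
```

```bash
python3 - <<'E'
from h import *
from workcell import bot
s=bot.read_state();print(s['time'],s['tool_pos'],yaw(s['tcp_rot']),s['width'],s['grip_force'],s['wrist_force'])
print(move(s,(.52,-.0273,.227),0.171))
w=bot.read_camera('wrist');cv2.imwrite('pics/tub_after.png',w['pixels'])
E
```

```text
9.475 [ 0.57258037 -0.28011494  0.22725806] -0.2041862224593463 0.41170249006159204 0.0 [0.33821314 0.51636437 0.13419305]
(array([-1.028e-01, -2.369e-01,  2.000e-04]), np.float64(-0.3752))
```

Emit:
play_rows(steps=[-0.004,-0.04,0,-0.1,-0.009,-0.095,0,-0.2,-0.014,-0.15,0,-0.3,-0.019,-0.2,0.01,-0.36,-0.023,-0.24,0.02,-0.375,-0.0234,-0.2505,0.027,-0.375,-0.0234,-0.2505,0.027,-0.375], jaw=0)

```text
time: 10.4
tool_pos: [0.6002, -0.0299, 0.1978]
tcp_rot: [3.13, 0.27, -0.003]
wrist_force: [0.1, -0.6, -0.9]
width: 1.001
grip_force: 0.0
```

```bash
python3 - <<'E'
from h import *
from workcell import bot
s=bot.read_state();print(s['time'],s['tool_pos'],yaw(s['tcp_rot']),s['width'])
w=bot.read_camera('wrist');pickle.dump((s,w),open('sqh.pkl','wb'))
a=cv2.imread('pics/tub_after.png');cv2.imwrite('pics/pair.png',np.hstack([cv2.resize(a,(320,240)),cv2.resize(w['pixels'],(480,360))[:240]]) if 0 else np.hstack([cv2.copyMakeBorder(cv2.resize(a,(288,216)),0,168,0,0,cv2.BORDER_CONSTANT),w['pixels']]))
print(move(s,(.38,.285,.2)))
E
```

```text
10.4 [ 0.6001511  -0.02993446  0.19783732] 0.17203652428395505 1.0014936080040255
(array([-0.163 , -0.348 , -0.0019]), 0.0)
```

View pics/pair.png

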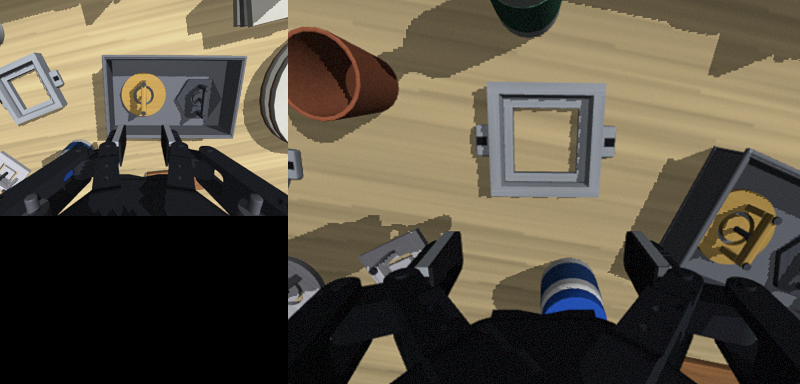

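The used die lies flat in the tub's free end at (143,97) in the small left picture. The square holder's rim corners are near (488,83), (606,83), (600,197) and (490,197) in the right picture.

```bash
cat >> h.py <<'E'
from scipy.optimize import least_squares
def contour(w,box,z,lo,hi,smax=50):
    """largest pale/grey blob in box (u0,v0,u1,v1), its outline on plane z"""
    hsv=cv2.cvtColor(w['pixels'],cv2.COLOR_BGR2HSV)
    m=((hsv[...,1]<smax)&(hsv[...,2]>lo)&(hsv[...,2]<hi)).astype(np.uint8)
    b=np.zeros_like(m);b[box[1]:box[3],box[0]:box[2]]=1;m=cv2.morphologyEx(m*b,cv2.MORPH_OPEN,np.ones((3,3)))
    cs,_=cv2.findContours(m,cv2.RETR_EXTERNAL,cv2.CHAIN_APPROX_NONE);k=max(cs,key=cv2.contourArea)[:,0]
    return px2w(w,k+0.,z)[:,:2]
def fit_sq(W,p0,half):
    def res(p):
        c,s_=np.cos(p[2]),np.sin(p[2]);d=W-p[:2]
        return np.maximum(abs(d@[c,s_]),abs(d@[-s_,c]))-p[3]
    return least_squares(res,[*p0,half],loss='cauchy',f_scale=.001)
def fit_ci(W,p0,r):
    return least_squares(lambda p:np.hypot(W[:,0]-p[0],W[:,1]-p[1])-p[2],[*p0,r],loss='cauchy',f_scale=.001)
E
python3 - <<'E'
from h import *
from workcell import bot
s,w=pickle.load(open('sqh.pkl','rb'))
W=contour(w,(170,70,340,215),.024,90,200)
r=fit_sq(W,(.637,-.027,.171),.062);print(r.x,len(W),np.median(abs(r.fun)))
q=bot.read_state()['q'];print(q,q[0]-q[5]+np.pi/2)
E
```

```text
[ 0.63646708 -0.02759716  0.16008622  0.06187925] 495 0.0003225369387939783
[-9.22441275e-02  1.62171407e-01  1.82048542e+00 -7.78017212e-04
  1.15951931e+00  1.30791139e+00] 0.17064080966007156
```

Emit:
play_rows(steps=[-0.014,-0.03,0,-0.17,-0.028,-0.058,0,-0.34,-0.042,-0.088,0,-0.51,-0.056,-0.117,0,-0.68,-0.07,-0.146,0,-0.85,-0.084,-0.175,0,-1.02,-0.098,-0.204,0,-1.19,-0.112,-0.233,0,-1.36,-0.127,-0.263,0,-1.53,-0.142,-0.293,0,-1.7])

```text
time: 11.7
tool_pos: [0.4115, 0.234, 0.1996]
tcp_rot: [1.86, 2.53, 0.002]
wrist_force: [-0.0, -0.3, -0.6]
width: 0.999
grip_force: 0.0
```

Emit:
play_rows(steps=[-0.038,-0.018,0,-0.16,-0.058,-0.028,0,-0.3,-0.064,-0.03,0,-0.36,-0.064,-0.03,0,-0.36])

```text
time: 12.2
tool_pos: [0.402, 0.1631, 0.1995]
tcp_rot: [1.386, 2.818, 0.001]
wrist_force: [0.2, 0.1, -0.4]
width: 1.001
grip_force: 0.0
```

Emit:
play_rows(steps=[0.03,0.014,0,0,0.075,0.037,0.01,0,0.105,0.052,0.025,0,0.115,0.057,0.04,0,0.115,0.057,0.04,0])

```text
time: 12.82
tool_pos: [0.3749, 0.2896, 0.1573]
tcp_rot: [-1.381, -2.821, 0.005]
wrist_force: [0.1, -0.4, -0.3]
width: 1.001
grip_force: 0.0
```

```bash
python3 - <<'E'
from h import *
from workcell import bot
s=bot.read_state();print(s['time'],s['tool_pos'],yaw(s['tcp_rot']),s['q'])
w=bot.read_camera('wrist');pickle.dump((s,w),open('rd.pkl','wb'));cv2.imwrite('pics/rd.png',cv2.resize(w['pixels'],(800,600),interpolation=cv2.INTER_CUBIC))
E
```

```text
12.825 [0.37486113 0.28958624 0.15728384] 2.2312121410223797 [ 6.05472349e-01 -4.01184291e-02  2.11641828e+00 -4.99996259e-04
  1.06871358e+00 -5.47016620e-02]
```

View pics/rd.png

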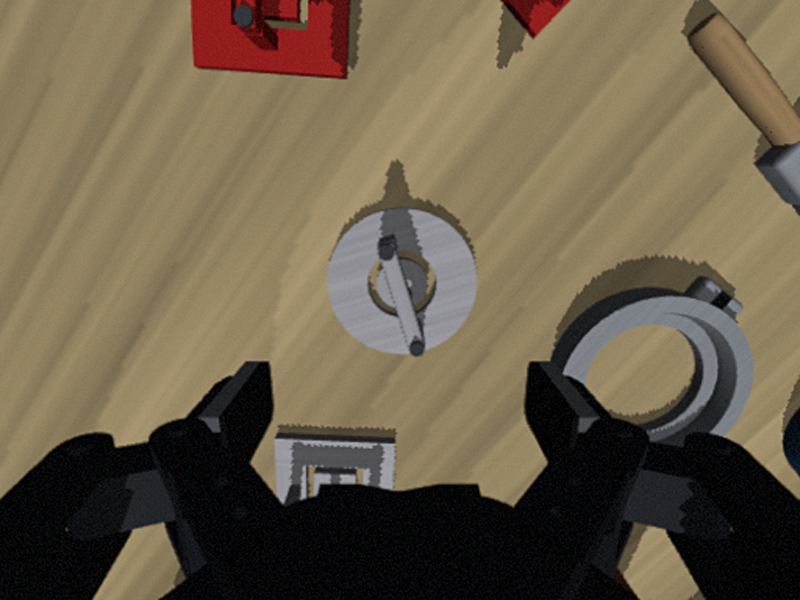

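The round die's bolts are at (387,242) and (418,347), with its plate centred near (402,281). The round holder is now empty.

```bash
python3 - <<'E'
from h import *
s,w=pickle.load(open('rd.pkl','rb'))
P=px2w(w,np.array([(387,242),(418,347)])*.64,.051)[:,:2];d=P[0]-P[1];a=np.arctan2(d[1],d[0]);print('bolts',P.mean(0),a,np.linalg.norm(d))
W=contour(w,(200,120,315,235),.008,80,256);r=fit_ci(W,P.mean(0),.05);print('plate',r.x,np.median(abs(r.fun)))
c=(P.mean(0)+r.x[:2])/2
print('tool-frame bolt-plate',move(dict(s,tool_pos=np.r_[P.mean(0),0]),(*r.x[:2],0)))
print(move(s,(*c,.041),a))
E
```

```text
bolts [0.37482506 0.291286  ] 2.510820233786173 0.06435495007668622
plate [0.37622522 0.28806002 0.04980442] 0.009981846835122356
tool-frame bolt-plate (array([-0.0034, -0.0009,  0.    ]), 0.0)
(array([-0.0003,  0.001 ,  0.1163]), np.float64(-0.2796))
```

Emit:
play_rows(steps=[-0.002,0,0.03,-0.15,-0.002,0,0.075,-0.27,-0.002,0,0.105,-0.27,-0.002,0,0.116,-0.27,-0.002,0,0.117,-0.27,-0.002,0,0.117,-0.27])

```text
time: 13.62
tool_pos: [0.3782, 0.2892, 0.0433]
tcp_rot: [0.99, 2.98, 0.003]
wrist_force: [1.3, 0.4, -0.2]
width: 0.997
grip_force: 0.0
```

Emit:
play_rows(steps=[0,0,0,0,0,0,0,0,0,0,0,0,0,0,0,0,0,0,0,0,0,0,0,0], jaw=255)

```text
time: 14.38
tool_pos: [0.377, 0.2888, 0.042]
tcp_rot: [0.989, 2.982, 0.001]
wrist_force: [-1.3, -0.2, 2.1]
width: 0.105
grip_force: 59.0
```

Emit:
play_rows(steps=[0,0,-0.01,0,0,0,-0.03,0,0,0,-0.06,0,0,0,-0.09,0,0,0,-0.1,0,0,0,-0.1,0])

```text
time: 15.12
tool_pos: [0.3771, 0.2888, 0.1422]
tcp_rot: [0.989, 2.981, 0.002]
wrist_force: [-0.5, -0.2, -2.3]
width: 0.1
grip_force: 58.6
```

```bash
python3 - <<'E'
from h import *
from workcell import bot
s=bot.read_state();print(s['time'],s['tool_pos'],yaw(s['tcp_rot']),s['q'])
w=bot.read_camera('wrist');pickle.dump((s,w),open('rdh.pkl','wb'));cv2.imwrite('pics/rdh.png',cv2.resize(w['pixels'],(800,600),interpolation=cv2.INTER_CUBIC))
E
```

```text
15.125 [0.37709822 0.28878426 0.14215713] 2.500750989141218 [ 6.01105886e-01 -2.32450258e-02  2.13095133e+00 -2.20669107e-05
  1.03266204e+00 -3.28837716e-01]
```

View pics/rdh.png

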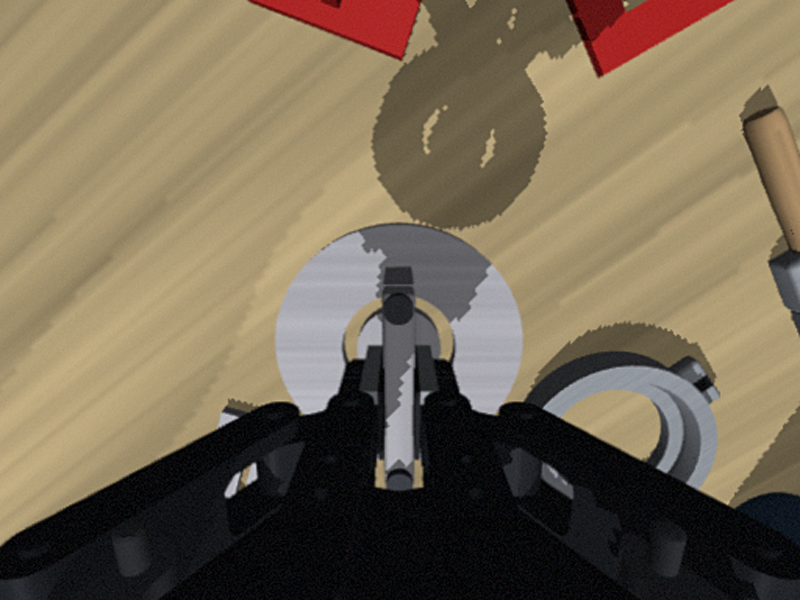

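The round die is held level, with its plate arc at left (275,340), right (523,340) and top (399,223). The round holder is at lower right.

```bash
python3 - <<'E'
from h import *
s,w=pickle.load(open('rdh.pkl','rb'))
W=contour(w,(165,135,345,255),.1082,55,256,60)
def fit(W,r): return least_squares(lambda p:np.hypot(W[:,0]-p[0],W[:,1]-p[1])-r,s['tool_pos'][:2],loss='cauchy',f_scale=.0007)
r=fit(W,.05);good=abs(r.fun)<.002;print(r.x,good.sum(),len(W));c=r.x
W2=px2w(w,np.array([(275,340),(523,340),(399,223)])*.64,.1082)[:,:2];print('hand',fit(W2,.05).x,fit(W2,.05).fun,fit_ci(W2,c,.05).x)
R=Ro.from_rotvec(s['tcp_rot']).as_matrix()
o=R.T@(np.r_[c,.1082]-s['tool_pos']);print('plate in tool',o)
# target: plate centre at ring centre, underside .010 -> TCP .052
yw=yaw(s['tcp_rot']);rc=np.array([.5548,.3388])
t=rc-(c-s['tool_pos'][:2]);print('tcp target',t,move(s,(*t,.142)),np.linalg.norm(t))
E
```

```text
[0.3760286  0.28767157] 297 549
hand [0.37593532 0.28814673] [ 8.51915246e-05  8.51766208e-05 -1.10005287e-05] [0.37601788 0.28808507 0.05009204]
plate in tool [ 0.0002062  -0.00157056  0.03395526]
tcp target [0.55586962 0.33991269] (array([-0.1127,  0.1479,  0.0004]), 0.0) 0.6515609527508931
```

Emit:
play_rows(steps=[-0.02,0.026,0,0,-0.05,0.066,0,0,-0.085,0.112,0,0,-0.105,0.138,0.01,0,-0.112,0.1475,0.03,0,-0.112,0.1475,0.045,0,-0.112,0.1475,0.05,0,-0.112,0.1475,0.05,0])

```text
time: 16.18
tool_pos: [0.5535, 0.3395, 0.0908]
tcp_rot: [-0.988, -2.98, 0.003]
wrist_force: [0.2, 0.0, -1.7]
width: 0.106
grip_force: 58.7
```

```bash
python3 - <<'E'
from h import *
from workcell import bot
s=bot.read_state();print(s['time'],s['tool_pos'],yaw(s['tcp_rot']))
w=bot.read_camera('wrist');pickle.dump((s,w),open('rdo.pkl','wb'));cv2.imwrite('pics/rdo.png',cv2.resize(w['pixels'],(800,600),interpolation=cv2.INTER_CUBIC))
R=np.array(w['R']);T=Ro.from_rotvec(s['tcp_rot']).as_matrix();print('cam in tool',T.T@(-R.T@np.array(w['t']).ravel()-s['tool_pos']),(R@T).round(3))
E
```

```text
16.175 [0.55347452 0.33948443 0.09080506] 2.5011166830020177
cam in tool [ 0.06708248 -0.00154926 -0.12586966] [[-0.     1.    -0.   ]
 [-0.964 -0.    -0.268]
 [-0.268  0.     0.964]]
```

View pics/rdo.png

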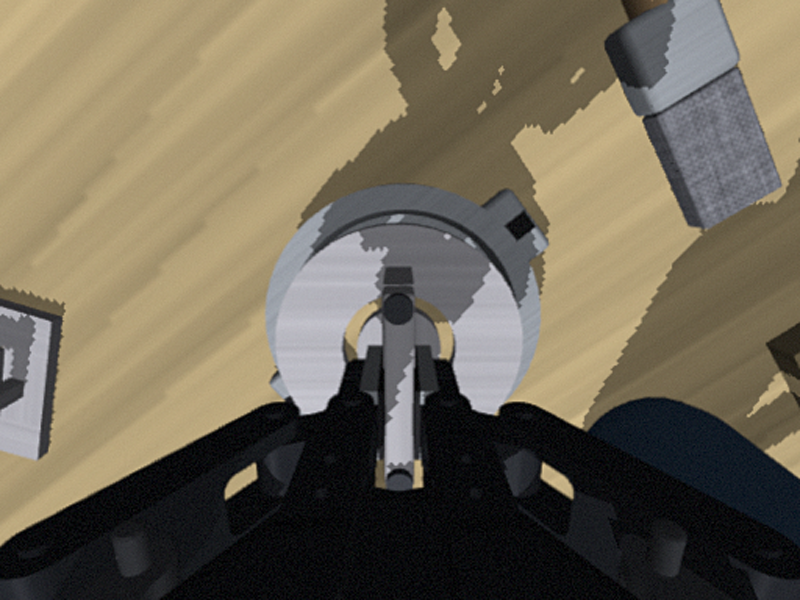

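The plate hangs over the round holder, its arc spanning (275–523, 335) with the top at (399,222). The holder's outer rim runs through (267,308), (300,224), (400,183) and (541,315). That was the last picture I may view, so I work with numbers from here.

```bash
python3 - <<'E'
from h import *
for n in('tub','mid','used','sqh','rd','rdh','rdo'):
    s,w=pickle.load(open(n+'.pkl','rb'));R=np.array(w['R']);T=Ro.from_rotvec(s['tcp_rot']).as_matrix()
    d=-R.T@np.array(w['t']).ravel()-s['tool_pos'];print(n,'cam-tcp tool',(T.T@d*1e3).round(1),'joint_vel',abs(np.array(s['joint_vel'])).max().round(3))
T=Ro.from_rotvec(s['tcp_rot']).as_matrix()
f=lambda uv,z:px2w(w,np.array(uv)*.64,z)[:,:2]
fx=lambda W,r:least_squares(lambda p:np.hypot(W[:,0]-p[0],W[:,1]-p[1])-r,s['tool_pos'][:2])
ring=fx(f([(267,308),(300,224),(335,199),(400,183),(541,315)],.024),.066);pl=fx(f([(275,335),(523,335),(399,222)],.0568),.05)
# automatic ring: grey blob incl. plate -> hull
W=contour(w,(165,105,350,255),.024,55,256,60);ra=least_squares(lambda p:np.hypot(W[:,0]-p[0],W[:,1]-p[1])-.066,ring.x,loss='cauchy',f_scale=.0007)
Wp=contour(w,(165,138,345,255),.0568,150,256,60)
pa=least_squares(lambda p:np.hypot(Wp[:,0]-p[0],Wp[:,1]-p[1])-.05,pl.x,loss='cauchy',f_scale=.0007)
print('ring',ring.x,ring.fun.round(4),'auto',ra.x,(abs(ra.fun)<.0015).sum(),'plate',pl.x,'auto',pa.x,(abs(pa.fun)<.0015).sum())
for a,b in((ring,pl),(ra,pl)): print('shift tool',(T.T@np.r_[a.x-b.x,0]*1e3).round(2))
print('tcp',s['tool_pos'][:2])
E
```

```text
tub cam-tcp tool [  66.9    1.5 -125.9] joint_vel 0.198
mid cam-tcp tool [  66.9    1.5 -125.8] joint_vel 0.03
used cam-tcp tool [  66.7    1.4 -125.8] joint_vel 0.062
sqh cam-tcp tool [  66.7    1.4 -125.9] joint_vel 0.03
rd cam-tcp tool [  66.7   -1.4 -125.8] joint_vel 0.025
rdh cam-tcp tool [  67.1   -1.6 -125.8] joint_vel 0.028
rdo cam-tcp tool [  67.1   -1.5 -125.9] joint_vel 0.021
ring [0.55460525 0.33957467] [-0.0006  0.0007  0.0001 -0.0005 -0.0001] auto [0.55469077 0.33880974] 324 plate [0.55192014 0.33896783] auto [0.55191361 0.33467944] 78
shift tool [-1.79  2.09 -0.01]
shift tool [-2.32  1.53 -0.01]
tcp [0.55347452 0.33948443]
```

Emit:
play_rows(steps=[-0.002,0.0015,0,0,-0.002,0.0015,0.01,0,-0.002,0.0015,0.02,0,-0.002,0.0015,0.026,0,-0.002,0.0015,0.028,0,-0.002,0.0015,0.028,0])

```text
time: 16.98
tool_pos: [0.5572, 0.3399, 0.0635]
tcp_rot: [-0.989, -2.981, 0.001]
wrist_force: [0.1, 0.5, -2.0]
width: 0.101
grip_force: 58.7
```

Emit:
play_rows(steps=[0.0007,-0.001,0,0,0.0007,-0.001,0.003,0,0.0007,-0.001,0.006,0,0.0007,-0.001,0.008,0,0.0007,-0.001,0.0095,0,0.0007,-0.001,0.0105,0,0.0007,-0.001,0.0105,0])

```text
time: 17.85
tool_pos: [0.5562, 0.3395, 0.0532]
tcp_rot: [-0.989, -2.982, 0.0]
wrist_force: [0.7, -0.3, -0.3]
width: 0.099
grip_force: 58.7
```

Emit:
play_rows(steps=[0,0,0.001,0,0,0,0.002,0,0,0,0.0025,0,0,0,0.0025,0])

```text
time: 18.35
tool_pos: [0.5563, 0.3397, 0.052]
tcp_rot: [0.989, 2.982, 0.0]
wrist_force: [-2.6, -2.5, 5.8]
width: 0.103
grip_force: 59.7
```

Emit:
play_rows(steps=[0,0,0,0,0,0,0,0,0,0,0,0,0,0,0,0,0,0,-0.025,0,0,0,-0.07,0,0,0,-0.12,0,0,0,-0.14,0,0,0,-0.14,0], jaw=130)

```text
time: 19.48
tool_pos: [0.5572, 0.3401, 0.1926]
tcp_rot: [0.989, 2.979, 0.004]
wrist_force: [-0.8, 0.6, 0.4]
width: 0.49
grip_force: 0.0
```

```bash
python3 - <<'E'
from h import *
from workcell import bot
s=bot.read_state();print(s['time'],s['tool_pos'],yaw(s['tcp_rot']))
w=bot.read_camera('wrist');pickle.dump((s,w),open('rdz.pkl','wb'))
fc=lambda W,r,p:least_squares(lambda p:np.hypot(W[:,0]-p[0],W[:,1]-p[1])-r,p,loss='cauchy',f_scale=.0007)
c=[.5548,.3388];u=w2px(w,[[*c,.024]])[0];b=[int(u[0]-85),int(u[1]-75),int(u[0]+85),int(u[1]+75)];print(u)
b=[max(0,x) for x in b]
W=contour(w,b,.024,55,256,60);r=fc(W,.066,c);print('ring',r.x,(abs(r.fun)<.0015).sum(),len(W))
for lo in(150,165,180):
    W=contour(w,b,.018,lo,256,60);
    for z in(.018,.03):
        W=contour(w,b,z,lo,256,60);r=fit_ci(W,c,.05);print('plate',lo,z,r.x,(abs(r.fun)<.0015).sum(),len(W))
g=w['pixels'][int(u[1]),b[0]:b[2]].astype(int).mean(1).astype(int);print(g.tolist())
# move to above square die (cam world + bias)
print(move(s,(.4366,.1286,.16),.616))
E
```

```text
19.475 [0.55721373 0.34014563 0.1926368 ] 2.5007573609554132
[253.47592648 174.73492411]
ring [0.55473177 0.33890524] 306 396
plate 150 0.018 [0.55517136 0.33860537 0.0492931 ] 219 472
plate 150 0.03 [0.55304912 0.34020963 0.04731848] 220 472
plate 165 0.018 [0.55418893 0.33763009 0.04801289] 119 312
plate 165 0.03 [0.55206181 0.3392299  0.04604281] 119 312
plate 180 0.018 [0.5542091  0.33773306 0.04741419] 117 205
plate 180 0.03 [0.55211331 0.33935653 0.04550224] 117 205
[141, 143, 141, 139, 140, 138, 139, 137, 137, 134, 137, 137, 138, 139, 141, 143, 148, 155, 156, 160, 160, 162, 163, 166, 168, 168, 162, 155, 156, 158, 158, 159, 166, 163, 168, 166, 127, 65, 58, 60, 62, 113, 164, 181, 177, 178, 180, 179, 179, 178, 178, 175, 179, 177, 180, 178, 178, 182, 179, 178, 178, 180, 179, 183, 180, 142, 97, 97, 98, 94, 111, 162, 187, 183, 182, 181, 183, 179, 182, 185, 148, 147, 178, 185, 186, 188, 183, 181, 185, 174, 136, 104, 101, 104, 107, 108, 107, 106, 106, 109, 112, 116, 99, 90, 84, 82, 154, 186, 181, 178, 182, 182, 182, 179, 180, 182, 182, 182, 184, 181, 183, 181, 181, 181, 183, 181, 184, 185, 186, 188, 136, 78, 77, 79, 81, 122, 154, 162, 163, 164, 161, 162, 158, 158, 161, 156, 157, 155, 156, 156, 157, 159, 158, 157, 158, 157, 155, 151, 153, 149, 151, 150, 152, 151, 153, 154, 150, 153, 152, 158]
(array([-0.0297, -0.2418,  0.0318]), np.float64(-1.2568))
```

The fit shows the round die home: the plate fits at z 0.018 and is concentric with the ring to 0.5 mm. Next is the square die.

Emit:
play_rows(steps=[-0.002,-0.015,0,0.18,-0.004,-0.035,0,0.36,-0.007,-0.06,0,0.54,-0.01,-0.085,0,0.72,-0.014,-0.115,0,0.9,-0.018,-0.145,0,1.08,-0.022,-0.175,0,1.26,-0.025,-0.205,0,1.44,-0.028,-0.228,0.01,1.62,-0.0298,-0.2415,0.03,1.8], jaw=0)

```text
time: 20.78
tool_pos: [0.4338, 0.127, 0.1583]
tcp_rot: [-2.954, -1.069, 0.005]
wrist_force: [0.6, 0.6, -0.3]
width: 1.001
grip_force: 0.0
```

Emit:
play_rows(steps=[0,0,0.005,0.07,0,0,0.01,0.08,0,0,0.01,0.08])

```text
time: 21.15
tool_pos: [0.4346, 0.128, 0.1491]
tcp_rot: [-2.991, -0.961, 0.005]
wrist_force: [0.5, 0.1, -0.8]
width: 0.999
grip_force: 0.0
```

```bash
python3 - <<'E'
from h import *
from workcell import bot
s=bot.read_state();print(s['time'],s['tool_pos'],yaw(s['tcp_rot']))
w=bot.read_camera('wrist');pickle.dump((s,w),open('sd.pkl','wb'))
R=np.array(w['R']);T=Ro.from_rotvec(s['tcp_rot']).as_matrix()
print('cam-tcp tool',(T.T@(-R.T@np.array(w['t']).ravel()-s['tool_pos'])*1e3).round(1))
c=[.436,.127];u=w2px(w,[[*c,.008]])[0].astype(int);b=[max(0,u[0]-85),max(0,u[1]-80),u[0]+85,u[1]+80];print(u,b)
for lo in(80,110,140):
    W=contour(w,b,.008,lo,256,60);r=fit_sq(W,(*c,.62),.045);print(lo,r.x,(abs(r.fun)<.0015).sum(),len(W))
x=r.x
# dark bolt heads near their predicted places
g=cv2.GaussianBlur(cv2.cvtColor(w['pixels'],cv2.COLOR_BGR2GRAY),(3,3),0)
for yw in (.62,):
  for sg in(1,-1):
    p=w2px(w,[[x[0]+sg*.03*np.cos(yw),x[1]+sg*.03*np.sin(yw),.051]])[0].astype(int)
    a=g[p[1]-12:p[1]+13,p[0]-12:p[0]+13];m=(a<75).astype(np.uint8);n,l,st,ce=cv2.connectedComponentsWithStats(m)
    print(sg,p,[(st[i,4],(ce[i]+p-12).round(1).tolist(),px2w(w,[ce[i]+p-12],.051)[0,:2].round(4).tolist()) for i in range(1,n) if st[i,4]>8])
E
```

```text
21.15 [0.43455509 0.12798204 0.14905356] 0.6219908596627672
cam-tcp tool [  66.2    0.9 -125.9]
[255 180] [np.int64(170), np.int64(100), np.int64(340), np.int64(260)]
80 [0.43667393 0.12595765 0.61630839 0.04508317] 343 352
110 [0.43668252 0.1253884  0.61934847 0.04459861] 231 490
140 [0.43667565 0.12502609 0.61255828 0.04414594] 223 484
1 [258 158] [(np.int32(137), [256.9, 154.8], [0.4629, 0.1452])]
-1 [257 225] [(np.int32(74), [256.5, 224.5], [0.4123, 0.1092])]
```

Emit:
play_rows(steps=[0.002,0.002,0.03,0.006,0.002,0.002,0.07,0.006,0.002,0.002,0.098,0.006,0.002,0.002,0.107,0.006,0.002,0.002,0.108,0.006,0.002,0.002,0.108,0.006])

```text
time: 21.95
tool_pos: [0.4397, 0.1281, 0.044]
tcp_rot: [2.994, 0.951, 0.004]
wrist_force: [0.0, -0.2, 0.9]
width: 1.002
grip_force: 0.0
```

Emit:
play_rows(steps=[0,0,0,0,0,0,0,0,0,0,0,0,0,0,0,0,0,0,0,0,0,0,0,0], jaw=255)

```text
time: 22.7
tool_pos: [0.4387, 0.1277, 0.043]
tcp_rot: [2.994, 0.951, 0.0]
wrist_force: [-1.1, 0.4, 4.9]
width: 0.097
grip_force: 59.4
```

Emit:
play_rows(steps=[0,0,-0.01,0,0,0,-0.03,0,0,0,-0.06,0,0,0,-0.09,0,0,0,-0.12,0,0,0,-0.13,0,0,0,-0.13,0])

```text
time: 23.58
tool_pos: [0.4386, 0.1277, 0.173]
tcp_rot: [2.994, 0.951, 0.001]
wrist_force: [-0.8, 0.1, -2.8]
width: 0.1
grip_force: 58.7
```

```bash
python3 - <<'E'
from h import *
from workcell import bot
s=bot.read_state();print(s['time'],s['tool_pos'],yaw(s['tcp_rot']))
w=bot.read_camera('wrist');pickle.dump((s,w),open('sdh.pkl','wb'))
zt=s['tool_pos'][2]-.042+.008; t=s['tool_pos'][:2]
for lo in(60,110,140):
    W=contour(w,(150,90,360,255),zt,lo,256,60);r=fit_sq(W,(*t,.62),.045);print(lo,r.x,(abs(r.fun)<.0015).sum(),len(W))
E
```

```text
23.575 [0.43859979 0.12771561 0.17297676] 0.6147680870066686
60 [0.43815104 0.1260819  0.61614996 0.04456349] 355 967
110 [0.43695662 0.12535464 0.61395543 0.04471501] 276 494
140 [0.43728866 0.12533521 0.6131377  0.04445009] 272 489
```

Emit:
play_rows(steps=[0.007,0.02,0,-0.12,0.017,0.055,0,-0.27,0.03,0.097,0,-0.43,0.043,0.14,0,-0.6,0.055,0.18,0,-0.77,0.066,0.215,0,-0.93,0.072,0.234,0.01,-1.06,0.0738,0.239,0.035,-1.116,0.0738,0.239,0.062,-1.116,0.0738,0.239,0.063,-1.116])

```text
time: 24.88
tool_pos: [0.6327, -0.0248, 0.1044]
tcp_rot: [-2.032, -2.385, 0.009]
wrist_force: [-1.0, 0.6, -3.7]
width: 0.096
grip_force: 58.7
```

Emit:
play_rows(steps=[0,0,0,0,0,0,0,0])

```text
time: 25.12
tool_pos: [0.6375, -0.0249, 0.1111]
tcp_rot: [2.035, 2.391, 0.002]
wrist_force: [0.3, -0.5, -1.8]
width: 0.106
grip_force: 58.8
```

```bash
python3 - <<'E'
from h import *
from workcell import bot
s=bot.read_state();t=s['tool_pos'];yw=yaw(s['tcp_rot']);print(s['time'],t,yw)
w=bot.read_camera('wrist');pickle.dump((s,w),open('sdo.pkl','wb'))
R=np.array(w['R']);T=Ro.from_rotvec(s['tcp_rot']).as_matrix()
print('cam-tcp tool',(T.T@(-R.T@np.array(w['t']).ravel()-t)*1e3).round(1),'world',((-R.T@np.array(w['t']).ravel()-t)-T@[.0667,0,-.1259])*1e3)
for p,z in(((.6365,-.0276),.024),(t[:2],t[2]-.035)): 
    print(w2px(w,[[p[0]+h*np.cos(yw)+k*np.sin(yw),p[1]+h*np.sin(yw)-k*np.cos(yw),z] for h,k in((.045,-.045),(.045,.045),(.062,-.062),(.062,.062))]).round(0).tolist())
for lo in(60,80,110,140,160):
    W=contour(w,(150,80,370,255),t[2]-.035,lo,256,60);r=fit_sq(W,(*t[:2],yw),.045);print('plate',lo,r.x,(abs(r.fun)<.0015).sum(),len(W))
    W=contour(w,(150,80,370,255),.024,lo,256,60);r=fit_sq(W,(.6365,-.0276,.16+np.pi/2),.062);print('holder',lo,r.x,(abs(r.fun)<.0015).sum(),len(W))
E
```

```text
25.125 [ 0.63751164 -0.02492187  0.11105903] 1.7309908547633068
cam-tcp tool [  66.1   -0.8 -125.9] world [-0.68877121 -0.68035457 -0.04129869]
[[196.0, 145.0], [311.0, 145.0], [172.0, 122.0], [335.0, 122.0]]
[[180.0, 151.0], [332.0, 150.0], [148.0, 121.0], [363.0, 121.0]]
plate 60 [ 0.6337934  -0.01046151  1.73113199  0.046722  ] 392 777
holder 60 [ 0.63637172 -0.02705789  1.73111582  0.06189655] 389 777
plate 80 [ 0.63381793 -0.01061977  1.73110783  0.0467233 ] 459 857
holder 80 [ 0.63639657 -0.02721744  1.73109184  0.06189743] 458 857
plate 110 [ 0.63798899 -0.02904152  1.74066285  0.04571685] 319 823
holder 110 [ 0.63763766 -0.0262266   1.72804994  0.06042031] 235 823
plate 140 [ 0.64885435 -0.01377032  1.74188133  0.03249883] 201 456
holder 140 [ 0.64190826 -0.02086657  1.73402805  0.05545953] 203 456
plate 160 [ 0.64906582 -0.01380696  1.73587897  0.03228921] 191 315
holder 160 [ 0.65646896 -0.03127984  1.73424321  0.04282938] 186 315
```

Emit:
play_rows(steps=[0,-0.0006,0.01,0,0,-0.0006,0.025,0,0,-0.0006,0.037,0,0,-0.0006,0.042,0,0,-0.0006,0.043,0,0,-0.0006,0.043,0])

```text
time: 25.92
tool_pos: [0.6363, -0.0251, 0.067]
tcp_rot: [2.037, 2.392, 0.0]
wrist_force: [-0.3, 0.6, -2.3]
width: 0.104
grip_force: 58.7
```

Emit:
play_rows(steps=[0.0002,0.0006,0.002,0,0.0002,0.0006,0.005,0,0.0002,0.0006,0.008,0,0.0002,0.0006,0.01,0,0.0002,0.0006,0.0115,0,0.0002,0.0006,0.0125,0,0.0002,0.0006,0.0125,0])

```text
time: 26.8
tool_pos: [0.6365, -0.0248, 0.0542]
tcp_rot: [-2.037, -2.392, 0.0]
wrist_force: [0.2, 0.1, -2.0]
width: 0.099
grip_force: 58.7
```

Emit:
play_rows(steps=[0,0,0.001,0,0,0,0.002,0,0,0,0.0025,0,0,0,0.0025,0])

```text
time: 27.3
tool_pos: [0.6368, -0.0248, 0.0531]
tcp_rot: [2.037, 2.392, 0.0]
wrist_force: [-3.0, 0.2, 5.0]
width: 0.099
grip_force: 59.8
```

Contact came at the expected seated height (0.053), so I release the die, rise and check it by numbers.

Emit:
play_rows(steps=[0,0,0,0,0,0,0,0,0,0,0,0,0,0,0,0,0,0,-0.025,0,0,0,-0.07,0,0,0,-0.12,0,0,0,-0.15,0,0,0,-0.15,0], jaw=130)

```text
time: 28.42
tool_pos: [0.639, -0.025, 0.2058]
tcp_rot: [2.033, 2.387, 0.007]
wrist_force: [0.3, -0.2, -0.2]
width: 0.492
grip_force: 0.0
```

```bash
python3 - <<'E'
from h import *
from workcell import bot
s=bot.read_state();t=s['tool_pos'];print(s['time'],t,s['width'],s['wrist_force'])
w=bot.read_camera('wrist');pickle.dump((s,w),open('sdz.pkl','wb'))
p0=(.6364,-.0272,1.731);u=w2px(w,[[*p0[:2],.02]])[0].astype(int);b=[u[0]-75,max(0,u[1]-70),u[0]+75,u[1]+70];print(u)
W=contour(w,b,.024,60,256,60);r=fit_sq(W,p0,.062);print('holder',r.x,(abs(r.fun)<.0015).sum(),len(W))
for lo in(140,155,165,175):
  for z in(.018,.03):
    W=contour(w,b,z,lo,256,60);r=fit_sq(W,p0,.045);print('plate',lo,z,r.x,(abs(r.fun)<.0015).sum(),len(W))
# compare bystanders with the first top picture
c0=pickle.load(open('c0.pkl','rb'))['top'];c1=bot.read_camera('top')
d=cv2.absdiff(c0['pixels'],c1['pixels']).max(2)
for n,p in dict(jar=(.453,-.087,.04),cup=(.663,.175,.04),crock=(.706,.385,.06),hex=(.535,-.40,.03),brush=(.5,.45,.01),paddle=(.33,-.25,.01)).items():
    q=w2px(c0,[p])[0].astype(int);print(n,np.median(d[q[1]-9:q[1]+10,q[0]-9:q[0]+10]),np.percentile(d[q[1]-9:q[1]+10,q[0]-9:q[0]+10],95))
E
```

```text
28.425 [ 0.63898112 -0.02495381  0.20579655] 0.49220922860162897 [ 0.31699205 -0.23068085 -0.23066072]
[251 173]
holder [ 0.63642208 -0.02743601  1.7311493   0.06208407] 363 499
plate 140 0.018 [ 0.63671556 -0.02758686  1.72923936  0.04445913] 274 546
plate 140 0.03 [ 0.63633144 -0.02498201  1.72924656  0.04274955] 274 546
plate 155 0.018 [ 0.63666086 -0.0274996   1.73069524  0.0443113 ] 272 552
plate 155 0.03 [ 0.63627898 -0.02489933  1.73069675  0.04260745] 272 552
plate 165 0.018 [ 0.63695158 -0.02946366  1.72883398  0.05232246] 331 787
plate 165 0.03 [ 0.63655928 -0.02679232  1.72882538  0.05033407] 331 787
plate 175 0.018 [ 0.63679049 -0.02704875  1.72698096  0.04381397] 143 336
plate 175 0.03 [ 0.63641181 -0.02447093  1.72697296  0.04212792] 143 336
jar 89.0 95.0
cup 16.0 23.0
crock 12.0 20.0
hex 12.0 16.0
brush 28.0 31.0
paddle 25.0 29.0
```

```bash
python3 - <<'E'
from h import *
from workcell import bot
c0=pickle.load(open('c0.pkl','rb'))
for n in('scene','top'):
    c1=bot.read_camera(n)
    for nm,im in(('before',c0[n]['pixels']),('after',c1['pixels'])):
        h=cv2.cvtColor(im,cv2.COLOR_BGR2HSV);m=((abs(h[...,0].astype(int)-113)<12)&(h[...,1]>170)&(h[...,2]>90)).astype(np.uint8)
        q=w2px(c0[n],[(.453,-.087,.081)])[0].astype(int);y,x=np.nonzero(m[q[1]-25:q[1]+25,q[0]-25:q[0]+25]);print(n,nm,q,len(x),x.mean() if len(x) else 0,y.mean() if len(x) else 0)
E
```

```text
scene before [242 160] 215 24.67906976744186 26.386046511627907
scene after [242 160] 215 24.725581395348836 26.441860465116278
top before [292 202] 363 25.509641873278238 24.8732782369146
top after [292 202] 0 0 0
```

The scene view shows the jar exactly where it was. In the top view the arm just hides it. Handing in.

```bash
python3 -c "
from workcell import bot
print(bot.finish_job())"
```

```text
the job is handed in; nothing more can be done
None
```

The changeover is finished and handed in at about 28 s of the 72 s limit: the used die lies flat in the tub's free end, and the round and square dies are seated on their ledges, centred to about 0.5 mm by the camera fits.

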